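# Transfer the sample vials to the microscope rack in reverse order

### The arm

A 6-joint arm with a two-finger parallel gripper is mounted at the origin on the work surface. World frame = base frame: x ahead of the robot, y to its left, z up, the work surface at z = 0. Lengths are in m, angles in rad, forces in N, time in s.
With the tool pointing down it reaches from about 0.375 to 0.925 m from the base axis. Payload 5.7 kg.
Tool frame: the origin (TCP) lies at the very end of the fingers, on their centre line; the grasp point (between the pads) lies 19 mm behind it (r.tcp_to_grasp is the distance from the TCP to the grasp point, in m); z points along the fingers, y is the direction in which the jaws open and shut (so a half turn about z gives the same grasp; the last joint's range is limited). The gripper opens to 88 mm and grips with 3 to 60 N. Pads are 20 mm wide; open, the fingers measure 115 mm over their backs; the gripper's body (75 mm by 178 mm) begins 61 mm behind the grasp point.
Start: joints at [-1.253, 0.359, 1.51, -0, 1.272, -0.115], TCP at [0.252, -0.545, 0.223] pointing down, gripper open.
Joint ranges: [-2.97, 2.97], [-1.01, 2.36], [0.21, 2.38], [-0.96, 4.11], [0.2, 2.71], [-2.98, 2.98]. Speed limits (rad/s): [2.39, 2.39, 3.14, 3.14, 3.14, 3.14].

### API

Orientations are given as a rotation vector (axis times angle).
In Python, from rig import r gives the robot as it stands. The module is installed in compiled form; this text tells all that it offers.
- The arm moves only by the tool apply_moves, never from a script. Its argument "series" is a list of rows, each a list of 7 numbers: the turn, a rotation vector about the tool's x, y, z in rad, then the shift along the tool's x, y, z in cm, then the finger opening in cm, from 0 to 8.78. A call has 1 to 5 rows; each row shifts and turns the commanded pose from where the row before left it, along the tool's axes as they then stand; what a row does not reach is not made up. A row lasts 1/8 s, in which the tool goes at most 62.5 mm and 10.7 degrees, less where a joint would pass 70% of its speed; a pose out of reach is approached as far as the arm can. A call with a gripper value outside its range is refused whole. The fingers move at their own pace and stop on an object; "force" is the grip in N (left out, the last holds). Time passes only in rows, so rows that do not move let the fingers close. It gives the time, the measured TCP pose, the force and the opening at its end, in the units of the state.
- r.state(): the state, without advancing time (a new reading comes with each control period).
- r.grab_frame(name): name is "scene" or "top"; returns (picture, depth): 480x640x3 uint8, blue, green, red; 480x640 float32, m along the optical axis (not along the pixel's ray), 0 where there is no reading.
- r.calibration(name): a dict with "fx", "fy", "cx", "cy" (pixels), "R" (3x3) and "t" (3): a world point X has camera coordinates R X + t. Camera axes: x right, y down, z forward; pixel columns grow to the right and rows downward; lengths in m; the calibration is good to about 2 mm. A picture is of the moment at which its call begins. calibration takes no time and is no camera call.
- r.sign_off(): hands the job in, once; it reports no verdict.
Trained networks look in the newest picture that a camera, given by its name, has taken for a name from the list of things; names that differ only in an ending like _2 or _b are one class to them, and where a whole thing is asked for, a point or a joint stands for the part that bears it (a point fixed in the world has none). Each returns a list of dicts, best first, with "conf" (0 to 1); they miss things now and then, are a little off and sometimes report something else, mostly with a low value. They report only what shows in the picture. A call takes as long as a camera call. They do not tell look-alikes from the thing itself.
- r.recognise(camera, name): "location" ([column, row] as shares, 0 to 1, of the picture: columns of its width, rows of its height, amid what is visible of it).
- r.silhouettes(camera, name): "region" (480x640 bool, what is visible of it) and "location" ([column, row] as shares, 0 to 1, of the picture: columns of its width, rows of its height, amid what is visible of it).
The state is a dict: "time_s": time; "joint_pos": joint angles; "qd": joint speeds; "effort": joint torques, N m; "tool_pos": TCP position; "tool_rot": TCP orientation; "force": force on the tool from outside, world axes, zero at the start; "moment": the same for the moment, N m; "gripper_width": finger opening in m.
Only numpy, scipy, OpenCV 4.12 (cv2) and the standard library are available. Lean on these libraries where they do the work, as an engineer would, in place of code of your own. Each camera call takes 0.05 s, during which the arm holds its last target.

### The job

Move the four sample vials with red, blue, green and yellow caps from their coloured seats on the white tray into the four pockets of the grey rack, one to a pocket, in reverse order: the vial that starts nearest the tray's black end goes into the pocket farthest from the rack's black end, and so on along the row, until the one that started farthest from the tray's black end stands nearest the rack's black end. Keep the vials upright all the way and leave all four standing upright on the floors of their pockets.

Things in the scene. Friction and masses are not known exactly. Their poses are not given: they have to be found in the camera images.
- vial_red: loose amber glass sample vial with a red screw cap: 64 mm tall, glass 27 mm and cap 28 mm in diameter, the cap is the top 20 mm; about 40 g; it starts upright in the red seat, up to 5 mm off its centre. Origin: centre of its underside; z up along the vial
- vial_blue: loose amber glass sample vial with a blue screw cap: 64 mm tall, glass 27 mm and cap 28 mm in diameter, the cap is the top 20 mm; about 40 g; it starts upright in the blue seat, up to 5 mm off its centre. Origin: centre of its underside; z up along the vial
- vial_green: loose amber glass sample vial with a green screw cap: 64 mm tall, glass 27 mm and cap 28 mm in diameter, the cap is the top 20 mm; about 40 g; it starts upright in the green seat, up to 5 mm off its centre. Origin: centre of its underside; z up along the vial
- vial_yellow: loose amber glass sample vial with a yellow screw cap: 64 mm tall, glass 27 mm and cap 28 mm in diameter, the cap is the top 20 mm; about 40 g; it starts upright in the yellow seat, up to 5 mm off its centre. Origin: centre of its underside; z up along the vial
- seat_red: fixed shallow square red seat on the white tray, 56 mm square, 14 mm high, open above, walls and floor 4 mm thick, in which the red-capped vial starts. The four seats stand in one straight row, 62 mm apart, in an order that differs each time. The row's tray (262 x 70 mm, 12 mm high) has a black end block 30 mm high at one end. Origin: centre of the seat's underside, 12 mm above the table; +x runs along the row towards the tray's black end, +y across the row
- seat_blue: fixed shallow square blue seat on the white tray, 56 mm square, 14 mm high, open above, walls and floor 4 mm thick, in which the blue-capped vial starts. The four seats stand in one straight row, 62 mm apart, in an order that differs each time. The row's tray (262 x 70 mm, 12 mm high) has a black end block 30 mm high at one end. Origin: centre of the seat's underside, 12 mm above the table; +x runs along the row towards the tray's black end, +y across the row
- seat_green: fixed shallow square green seat on the white tray, 56 mm square, 14 mm high, open above, walls and floor 4 mm thick, in which the green-capped vial starts. The four seats stand in one straight row, 62 mm apart, in an order that differs each time. The row's tray (262 x 70 mm, 12 mm high) has a black end block 30 mm high at one end. Origin: centre of the seat's underside, 12 mm above the table; +x runs along the row towards the tray's black end, +y across the row
- seat_yellow: fixed shallow square yellow seat on the white tray, 56 mm square, 14 mm high, open above, walls and floor 4 mm thick, in which the yellow-capped vial starts. The four seats stand in one straight row, 62 mm apart, in an order that differs each time. The row's tray (262 x 70 mm, 12 mm high) has a black end block 30 mm high at one end. Origin: centre of the seat's underside, 12 mm above the table; +x runs along the row towards the tray's black end, +y across the row
- rack: fixed grey rack with one row of four open-topped pockets, 253 x 62 mm and 28 mm high, walls and floor 5 mm thick, so each pocket is 57 x 52 mm inside with its floor 5 mm above the table. Origin: centre of the underside, on the table; +x runs along the row, +y across it. The pocket centres lie at x = -93, -31, +31 and +93 mm, y = 0. It stands on the other side of the table from the tray; either may be on the left
- rack_black_end: fixed black block, 24 x 62 mm and 34 mm high, that marks the black end of the grey rack: it stands against one end of the rack, centred at x = +138.5 or -138.5 mm in the rack's frame (a white block of the same size stands at the other end). Origin: centre of its underside; axes parallel to the rack's
There are look-alikes about, which are no part of the job. Leave any purple look-alike of the vial_blue alone.

How it is judged:
By the outcome, as a careful person would: the job done as asked, in the order asked, and still so for the second after the job is handed in, with the robot touching nothing.
It also fails if it takes over 109 s, if anything falls off the work surface, if the arm or the gripper's body presses on something with over 40 N, if the wrist force passes 120 N, or if a joint passes its speed limit or range.

## Working session

There is one attempt and no reset: what is moved stays moved. The work goes in short steps, Python scripts to look and compute and a tool call to move; the robot and the scene stay as the last step left them, time stands still between calls to the robot, and variables do not carry over. Pictures are saved under pics/ and viewed, and the job is handed in when it is done.

Besides the shell and the picture viewer there is one more tool, called as name(argument=value, ...), one argument or row to a line, values as JSON. apply_moves: Moves the arm, as the interface text tells. Its arguments: {"type":"object","properties":{"series":{"type":"array","items":{"type":"array","items":{"type":"number"}}},"force":{"type":"number"}},"required":["series"]}

```bash
mkdir -p pics; python3 - <<'E'
from rig import r
import cv2
for n in("scene","top"):
    p,d=r.grab_frame(n); cv2.imwrite(f"pics/{n}0.png",p)
    c=r.calibration(n); print(n,c)
s=r.state();print(s)
E
```

```text
scene {'fx': 569.4995058458521, 'fy': 569.4995058458521, 'cx': 330.66808133588233, 'cy': 244.10936001855995, 'R': array([[-0.66329884,  0.74825398, -0.01227324],
       [ 0.43416708,  0.37141111, -0.82070259],
       [-0.60953556, -0.54969971, -0.5712238 ]]), 't': array([ 0.37073677, -0.21139566,  1.35086555])}
top {'fx': 513.7787987721113, 'fy': 513.7787987721113, 'cx': 319.1340099110034, 'cy': 234.11798749473996, 'R': array([[ 0.00897019, -0.99995818, -0.00178423],
       [-0.98867879, -0.00860172, -0.14980071],
       [ 0.1497791 ,  0.00310777, -0.9887146 ]]), 't': array([-0.00728598,  0.56458907,  0.76560425])}
{'time_s': 0.1, 'joint_pos': array([-1.25310769e+00,  3.59420561e-01,  1.51130788e+00,  1.34861624e-06,
        1.27249376e+00, -1.15105417e-01]), 'qd': array([-0.00066626, -0.00201777, -0.00251145,  0.00037666, -0.00125917,
       -0.00159832]), 'effort': array([ 8.10547117e-04, -5.16357386e+01, -2.71406883e+01,  6.76599448e-02,
        2.76359031e-02, -3.57623060e-05]), 'tool_pos': array([ 0.25144332, -0.54409731,  0.22190725]), 'tool_rot': array([-3.06673912e+00, -6.74189164e-01,  2.56686173e-04]), 'force': array([ 0.18111171, -0.09152881,  0.27989467]), 'moment': array([ 0.0236803 ,  0.01158979, -0.01676162]), 'gripper_width': 0.08806545908878985}
```

View pics/scene0.png

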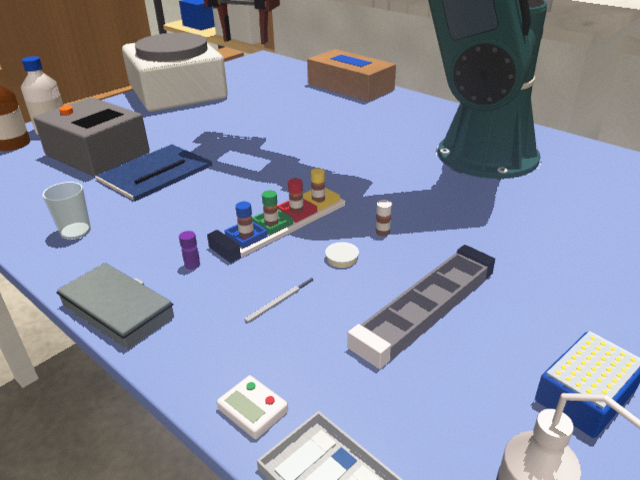

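View pics/top0.png

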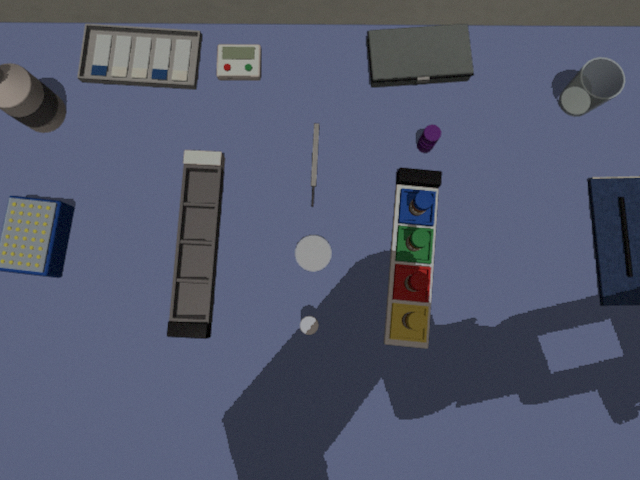

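```bash
cat > h.py <<'E'
from rig import r
import numpy as np, cv2
def back(cam,u,v,d):
    c=r.calibration(cam); p=np.array([(u-c['cx'])/c['fx']*d,(v-c['cy'])/c['fy']*d,d])
    return c['R'].T@(p.T-np.array(c['t']).reshape(3,*([1]*(p.ndim-1))))
def cloud(cam,d):
    v,u=np.mgrid[0:480,0:640]; c=r.calibration(cam)
    P=np.stack([(u-c['cx'])/c['fx']*d,(v-c['cy'])/c['fy']*d,d],-1)-np.array(c['t'])
    return P@c['R']
def rayz(cam,u,v,z):
    c=r.calibration(cam);R=c['R'];o=-R.T@c['t'];k=R.T@np.array([(u-c['cx'])/c['fx'],(v-c['cy'])/c['fy'],1])
    return o+k*(z-o[2])/k[2]
E
python3 - <<'E'
from h import *
p,d=r.grab_frame("top"); C=cloud("top",d)
for n in ["vial_red","vial_blue","vial_green","vial_yellow","seat_red","seat_blue","seat_green","seat_yellow","rack","rack_black_end"]:
    for s in r.silhouettes("top",n)[:3]:
        m=s['region']&(d>0); P=C[m]
        if len(P)<5: print(n,s['conf'],'few');continue
        zt=np.percentile(P[:,2],95); T=P[P[:,2]>zt-0.004]
        lo,hi=np.percentile(T,[1,99],axis=0)
        rect=cv2.minAreaRect((T[:,:2]*1000).astype(np.float32))
        print(n,round(s['conf'],2),np.round(np.array(s['location'])*[640,480]),'zt',round(zt,4),'mid',np.round((lo+hi)/2,4),'ext',np.round(hi-lo,4),np.round(rect[0],1),np.round(rect[1],1),round(rect[2],1))
cv2.imwrite("pics/crop1.png",cv2.resize(p[110:360,370:460],None,fx=2.4,fy=2.4,interpolation=cv2.INTER_CUBIC))
E
```

```text
vial_red 0.7 [415. 284.] zt 0.0817 mid [ 0.4909 -0.1513  0.08  ] ext [0.0251 0.0249 0.0045] [ 490.4 -151.3] [25.2 26.3] 72.6
vial_red 0.33 [415. 201.] zt 0.0814 mid [ 0.6129 -0.1602  0.0799] ext [0.0246 0.0253 0.0047] [ 612.7 -160.2] [25.5 26. ] 0.6
vial_blue 0.74 [428. 138.] zt 0.065 mid [ 0.7236 -0.179   0.0636] ext [0.0246 0.0251 0.005 ] [ 723.2 -179.4] [24.8 26.1] 45.5
vial_blue 0.72 [419. 203.] zt 0.0814 mid [ 0.6133 -0.1605  0.0799] ext [0.0254 0.0257 0.0047] [ 613.5 -160.7] [26.9 26.3] 74.3
vial_green 0.78 [418. 238.] zt 0.0814 mid [ 0.5544 -0.1541  0.0801] ext [0.0243 0.0251 0.0052] [ 553.9 -154.2] [25.7 25.8] 1.8
vial_yellow 0.56 [405. 288.] zt 0.0272 mid [ 0.4903 -0.1498  0.0268] ext [0.0566 0.0574 0.0068] [ 490.3 -150.3] [56.5 56. ] 84.8
seat_red 0.7 [404. 286.] zt 0.0272 mid [ 0.4898 -0.1498  0.0318] ext [0.058  0.0573 0.0169] [ 490.3 -150.3] [56.5 56. ] 84.8
seat_blue 0.89 [408. 213.] zt 0.027 mid [ 0.6124 -0.1612  0.0261] ext [0.057  0.0577 0.0059] [ 612.9 -161. ] [56.  55.1] 85.0
seat_blue 0.25 [417. 237.] zt 0.0814 mid [ 0.5553 -0.1542  0.0801] ext [0.026  0.0251 0.0052] [ 555. -154.] [25.3 26.6] 47.0
seat_green 0.95 [409. 250.] zt 0.0272 mid [ 0.552  -0.1557  0.0315] ext [0.0592 0.058  0.0163] [ 551.8 -155.7] [56.1 56.3] 85.0
seat_yellow 0.68 [405. 327.] zt 0.0273 mid [ 0.428  -0.1449  0.0514] ext [0.0583 0.0584 0.056 ] [ 428.5 -144.7] [56.2 55.9] 84.9
rack 0.85 [198. 245.] zt 0.0281 mid [0.5525 0.1951 0.0273] ext [0.252  0.0696 0.0063] [552.9 195.4] [ 63.2 253.3] 87.6
rack_black_end 0.96 [189. 331.] zt 0.0356 mid [0.4142 0.2007 0.0342] ext [0.0241 0.0603 0.0051] [414.4 200.8] [62.  23.8] 87.3
rack_black_end 0.63 [416. 201.] zt 0.0814 mid [ 0.6133 -0.1604  0.0798] ext [0.0254 0.0255 0.0048] [ 613.5 -160.3] [26.1 26.9] 88.5
rack_black_end 0.58 [413. 282.] zt 0.0816 mid [ 0.4902 -0.1511  0.08  ] ext [0.0237 0.0245 0.0046] [ 489.5 -151.3] [25.  25.4] 0.1
```

View pics/crop1.png

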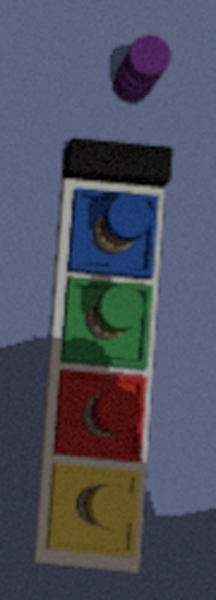

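```bash
cat > caps.py <<'E'
from h import *
import sys
def caps(cam="top",z0=.05,show=True):
    p,d=r.grab_frame(cam);C=cloud(cam,d)
    X=C[...,0];Y=C[...,1];Z=C[...,2]
    m=((Z>z0)&(Z<.095)&(d>0)&(X>.38)&(X<.76)&(abs(Y)<.26)).astype(np.uint8)
    n,l,s,_=cv2.connectedComponentsWithStats(m)
    for i in range(1,n):
        if s[i,4]<60: continue
        k=l==i; zt=np.percentile(Z[k],90); k&=(Z>zt-.004)
        c,rad=cv2.minEnclosingCircle((C[k][:,:2]*1000).astype(np.float32))
        print(np.round(s[i,:5]),'bgr',np.median(p[k],0),'top',round(zt,4),'mean',np.round(C[k].mean(0)*1000,1),'circ',np.round(c,1),round(rad,1))
    return p
if __name__=="__main__":
    p=caps(); s=r.state(); print(s['time_s'],s['tool_pos'],s['tool_rot'])
E
python3 caps.py
```

```text
[423 125  19  19 278] bgr [92. 36. 77.] top 0.0654 mean [ 724.4 -179.5   63.8] circ [ 725.1 -179.5] 14.0
[412 191  22  21 329] bgr [114.  59.  30.] top 0.0812 mean [ 613.1 -160.7   79.6] circ [ 613.  -160.9] 13.8
[409 229  22  20 324] bgr [ 56. 103.  46.] top 0.0812 mean [ 554.8 -154.6   79.5] circ [ 554.7 -154.8] 14.0
[408 272  22  19 323] bgr [15. 16. 76.] top 0.0811 mean [ 490.3 -151.7   79.7] circ [ 490.1 -152.1] 14.0
[405 312  22  19 330] bgr [ 35.  84. 100.] top 0.0811 mean [ 431.7 -146.7   79.7] circ [ 431.6 -147.1] 13.9
[300 316  19  19 272] bgr [154.5 151.5 150.5] top 0.0652 mean [423.5  11.5  63.5] circ [423.8  11.5] 13.8
0.7 [ 0.25165582 -0.5446561   0.22266175] [-3.06824916e+00 -6.74532478e-01 -3.03856139e-05]
```

apply_moves(
  series=[
    [0, 0, 0.145, 0, 0, 0, 8.78],
    [0, 0, 0.145, 0, 0, 0, 8.78],
    [0, 0, 0.143, 0, 0, 0, 8.78],
    [0, 0, 0, 0, 0, 0, 8.78],
  ],
  force=15,
)

```text
time_s: 1.2
tool_pos: [0.2516, -0.5447, 0.2226]
tool_rot: [-3.141, -0.002, 0.0]
force: [-0.5, -0.3, 0.4]
gripper_width: 0.0876
```

apply_moves(
  series=[
    [0, 0, 0, 3.6, -3.84, 0, 8.78],
    [0, 0, 0, 3.6, -3.84, 0, 8.78],
    [0, 0, 0, 3.6, -3.84, 0, 8.78],
    [0, 0, 0, 3.6, -3.84, 0, 8.78],
    [0, 0, 0, 3.6, -3.84, 0, 8.78],
  ],
)

```text
time_s: 1.82
tool_pos: [0.4328, -0.3515, 0.2228]
tool_rot: [3.141, 0.005, 0.001]
force: [0.3, -0.6, -0.1]
gripper_width: 0.0875
```

apply_moves(
  series=[
    [0, 0, 0, 3.6, -3.84, 0, 8.78],
    [0, 0, 0, 3.6, -3.84, 0, 8.78],
    [0, 0, 0, 3.6, -3.84, 0, 8.78],
    [0, 0, 0, 3.6, -3.84, 0, 8.78],
    [0, 0, 0, 3.6, -3.84, 0, 8.78],
  ],
)

```text
time_s: 2.45
tool_pos: [0.6128, -0.1593, 0.2227]
tool_rot: [3.141, 0.005, 0.0]
force: [1.2, -0.5, 0.2]
gripper_width: 0.0879
```

apply_moves(
  series=[
    [0, 0, 0, 0, 0, 3, 8.78],
    [0, 0, 0, 0, 0, 3, 8.78],
    [0, 0, 0, 0, 0, 0, 8.78],
    [0, 0, 0, 0, 0, 0, 8.78],
  ],
)

```text
time_s: 2.95
tool_pos: [0.6123, -0.1611, 0.1636]
tool_rot: [3.141, 0.001, 0.002]
force: [0.4, -0.4, 0.3]
gripper_width: 0.0881
```

apply_moves(
  series=[
    [0, 0, 0, 0, 0, 4, 8.78],
    [0, 0, 0, 0, 0, 4, 8.78],
    [0, 0, 0, 0, 0, 2.2, 8.78],
    [0, 0, 0, 0, 0, 1, 8.78],
    [0, 0, 0, 0, 0, 0, 8.78],
  ],
)

```text
time_s: 3.58
tool_pos: [0.6123, -0.1611, 0.0514]
tool_rot: [3.141, -0.0, 0.001]
force: [0.5, 0.1, -0.8]
gripper_width: 0.0876
```

apply_moves(
  series=[
    [0, 0, 0, 0, 0, 0, 2],
    [0, 0, 0, 0, 0, 0, 2],
    [0, 0, 0, 0, 0, 0, 2],
    [0, 0, 0, 0, 0, 0, 2],
    [0, 0, 0, 0, 0, 0, 2],
  ],
)

```text
time_s: 4.2
tool_pos: [0.6117, -0.1607, 0.0507]
tool_rot: [-3.142, 0.0, -0.0]
force: [-0.0, -0.1, -0.6]
gripper_width: 0.0408
```

apply_moves(
  series=[
    [0, 0, 0, 0, 0, 0, 2],
    [0, 0, 0, 0, 0, 0, 2],
    [0, 0, 0, 0, 0, 0, 2],
  ],
)

```text
time_s: 4.58
tool_pos: [0.6117, -0.1607, 0.0506]
tool_rot: [-3.141, 0.0, 0.0]
force: [0.9, 0.2, 0.4]
gripper_width: 0.0279
```

apply_moves(
  series=[
    [0, 0, 0, 0, 0, -1, 2],
    [0, 0, 0, 0, 0, -2, 2],
    [0, 0, 0, 0, 0, -3, 2],
    [0, 0, 0, 0, 0, -3, 2],
    [0, 0, 0, 0, 0, 0, 2],
  ],
)

```text
time_s: 5.2
tool_pos: [0.6138, -0.1615, 0.1438]
tool_rot: [3.14, -0.0, 0.009]
force: [-0.3, 0.5, -0.3]
gripper_width: 0.0278
```

```bash
python3 - <<'E'
from h import *
p,d=r.grab_frame("scene");cv2.imwrite("pics/s1.png",cv2.resize(p[100:300,150:450],None,fx=2.5,fy=2.5))
E
```

```text
(no output)
```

View pics/s1.png

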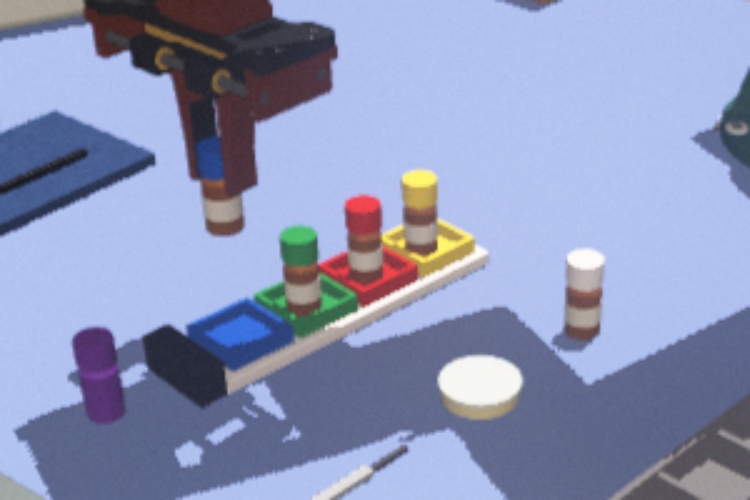

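The crop shows the blue vial held upright at about (222,180), with its seat empty. The purple and white look-alikes are untouched.

apply_moves(
  series=[
    [0, 0, 0, 0.4, -2, 0, 2],
    [0, 0, 0, 0.4, -4, 0, 2],
    [0, 0, 0, 0.4, -5, 0, 2],
    [0, 0, 0, 0.4, -5, 0, 2],
    [0, 0, 0, 0.4, -5, 0, 2],
  ],
)

```text
time_s: 5.88
tool_pos: [0.6305, 0.0523, 0.1391]
tool_rot: [-3.141, -0.0, 0.004]
force: [-0.3, -1.0, -0.4]
gripper_width: 0.0277
```

apply_moves(
  series=[
    [0, 0, 0, 0.4, -5, 0, 2],
    [0, 0, 0, 0.4, -4, 0, 2],
    [0, 0, 0, 0.4, -3, 0, 2],
    [0, 0, 0, 0.2, -2.2, 0, 2],
    [0, 0, 0, 0, 0, 0, 2],
  ],
)

```text
time_s: 6.5
tool_pos: [0.6449, 0.193, 0.1397]
tool_rot: [-3.142, -0.003, 0.002]
force: [0.6, -0.6, -1.7]
gripper_width: 0.0277
```

apply_moves(
  series=[
    [0, 0, 0, 0, 0, 2, 2],
    [0, 0, 0, 0, 0, 3, 2],
    [0, 0, 0, 0, 0, 2, 2],
    [0, 0, 0, 0, 0, 0, 2],
    [0, 0, 0, 0, 0, 0, 2],
  ],
)

```text
time_s: 7.12
tool_pos: [0.6464, 0.191, 0.0714]
tool_rot: [-3.141, 0.001, -0.001]
force: [-0.2, 0.1, 0.1]
gripper_width: 0.0279
```

```bash
python3 - <<'E'
from h import *
print(r.state())
p,d=r.grab_frame("scene");cv2.imwrite("pics/s2.png",cv2.resize(p[200:400,300:560],None,fx=2.5,fy=2.5))
p,d=r.grab_frame("top");cv2.imwrite("pics/t2.png",p)
E
```

```text
{'time_s': 7.125, 'joint_pos': array([1.84909115e-01, 6.11596113e-01, 1.48319678e+00, 2.08188026e-05,
       1.04586789e+00, 1.75631353e+00]), 'qd': array([ 0.00409572, -0.01063642, -0.01140324,  0.00221061, -0.00077458,
        0.00068357]), 'effort': array([-8.81134160e-02, -6.18737054e+01, -2.22703832e+01, -6.91191381e-03,
       -1.62496325e-02, -1.11899182e-03]), 'tool_pos': array([0.64641803, 0.19101166, 0.07138858]), 'tool_rot': array([-3.14140285e+00,  9.71504813e-04, -1.43344368e-03]), 'force': array([-0.20088963,  0.13057238,  0.10137952]), 'moment': array([ 0.01619068,  0.0463805 , -0.02649499]), 'gripper_width': 0.02786657071558548}
```

View pics/s2.png

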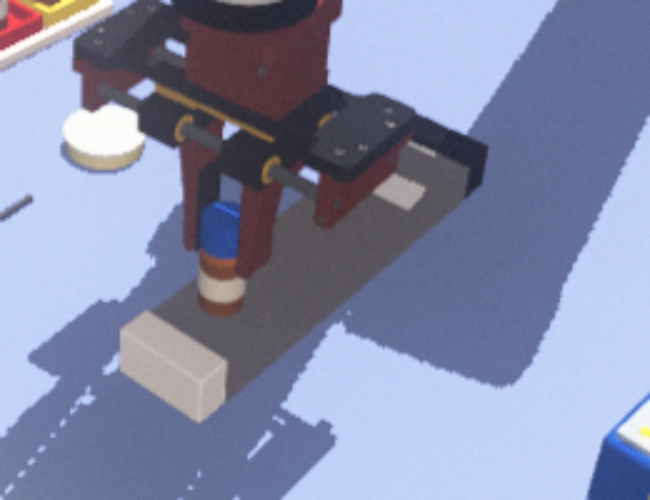

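The blue vial hangs upright over the pocket at the white end, at about (222,290). I'm lowering it now.

apply_moves(
  series=[
    [0, 0, 0, 0, 0, 1.5, 2],
    [0, 0, 0, 0, 0, 1, 2],
    [0, 0, 0, 0, 0, 0.5, 2],
    [0, 0, 0, 0, 0, 0, 2],
    [0, 0, 0, 0, 0, 0, 2],
  ],
)

```text
time_s: 7.85
tool_pos: [0.6458, 0.1913, 0.0406]
tool_rot: [-3.141, 0.0, 0.0]
force: [-0.1, -0.2, -0.4]
gripper_width: 0.0276
```

apply_moves(
  series=[
    [0, 0, 0, 0, 0, 0, 3.5],
    [0, 0, 0, 0, 0, 0, 4.5],
    [0, 0, 0, 0, 0, 0, 5.5],
    [0, 0, 0, 0, 0, 0, 5.5],
    [0, 0, 0, 0, 0, 0, 5.5],
  ],
)

```text
time_s: 8.48
tool_pos: [0.6458, 0.1913, 0.0407]
tool_rot: [-3.141, 0.0, 0.0]
force: [-0.4, -0.8, -0.4]
gripper_width: 0.0549
```

apply_moves(
  series=[
    [0, 0, 0, 0, 0, -1, 5.5],
    [0, 0, 0, 0, 0, -3, 5.5],
    [0, 0, 0, 0, 0, -4, 5.5],
    [0, 0, 0, 0, 0, -2, 5.5],
    [0, 0, 0, 0, 0, 0, 5.5],
  ],
)

```text
time_s: 9.1
tool_pos: [0.6475, 0.1916, 0.1434]
tool_rot: [-3.141, 0.0, -0.007]
force: [0.1, 0.3, -1.0]
gripper_width: 0.0551
```

```bash
python3 - <<'E'
from h import *
print(r.state()['tool_pos'])
p,d=r.grab_frame("scene");cv2.imwrite("pics/s3.png",cv2.resize(p[150:400,150:560],None,fx=1.9,fy=1.9))
E
```

```text
[0.64745104 0.19161644 0.14336691]
```

View pics/s3.png

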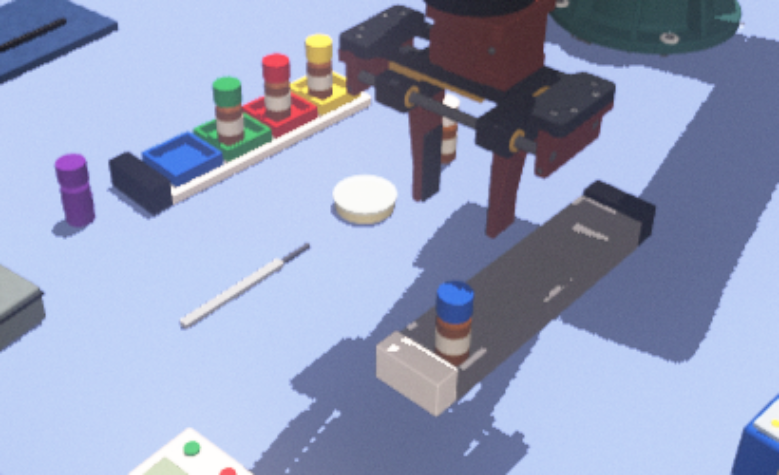

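Blue stands upright in the white-end pocket at about (453,325). Green is next.

apply_moves(
  series=[
    [0, 0, 0, -1.3, 5, 0, 6],
    [0, 0, 0, -1.3, 5, 0, 6],
    [0, 0, 0, -1.3, 5, 0, 6],
    [0, 0, 0, -1.3, 5, 0, 6],
    [0, 0, 0, -1.3, 5, 0, 6],
  ],
)

```text
time_s: 9.78
tool_pos: [0.5791, -0.06, 0.1393]
tool_rot: [-3.141, 0.0, 0.004]
force: [0.4, -0.6, -0.5]
gripper_width: 0.0597
```

apply_moves(
  series=[
    [0, 0, 0, -1.3, 5, 0, 6],
    [0, 0, 0, -1.3, 4.6, 0, 6],
    [0, 0, 0, 0, 0, 0, 6],
    [0, 0, 0, 0, 0, 3, 6],
    [0, 0, 0, 0, 0, 0, 6],
  ],
)

```text
time_s: 10.4
tool_pos: [0.5524, -0.1529, 0.1081]
tool_rot: [-3.139, -0.0, 0.009]
force: [-0.0, 1.1, 0.6]
gripper_width: 0.0598
```

```bash
python3 caps.py
```

```text
[423 125  17  20 254] bgr [117.  48.  99.] top 0.0652 mean [ 724.9 -178.2   63.7] circ [ 724.7 -178.8] 13.6
[186 170  21  20 304] bgr [143.  74.  38.] top 0.0696 mean [646.9 190.6  68.2] circ [646.8 190.6] 14.3
[300 316  19  19 272] bgr [206. 201. 199.] top 0.0652 mean [423.6  11.4  63.6] circ [423.8  11.4] 13.7
10.45 [ 0.55341584 -0.15325814  0.10931788] [-3.13969635e+00 -6.95672264e-04  5.71517947e-03]
```

apply_moves(
  series=[
    [0, 0, 0, 0, 0, 2.5, 6],
    [0, 0, 0, 0, 0, 2.5, 6],
    [0, 0, 0, 0, 0, 1, 6],
    [0, 0, 0, 0, 0, 0, 6],
    [0, 0, 0, 0, 0, 0, 6],
  ],
)

```text
time_s: 11.08
tool_pos: [0.5556, -0.1548, 0.0517]
tool_rot: [3.141, 0.0, 0.002]
force: [1.2, 0.1, 0.1]
gripper_width: 0.06
```

apply_moves(
  series=[
    [0, 0, 0, 0, 0, 0, 2],
    [0, 0, 0, 0, 0, 0, 2],
    [0, 0, 0, 0, 0, 0, 2],
    [0, 0, 0, 0, 0, 0, 2],
    [0, 0, 0, 0, 0, 0, 2],
  ],
)

```text
time_s: 11.7
tool_pos: [0.5548, -0.1548, 0.0508]
tool_rot: [3.142, -0.0, 0.0]
force: [0.1, 0.0, 2.6]
gripper_width: 0.0274
```

apply_moves(
  series=[
    [0, 0, 0, 0, 0, 0, 2],
    [0, 0, 0, 0, 0, 0, 2],
  ],
)

```text
time_s: 11.95
tool_pos: [0.5548, -0.1547, 0.0508]
tool_rot: [3.142, -0.0, 0.0]
force: [-1.0, -0.7, 3.0]
gripper_width: 0.0274
```

apply_moves(
  series=[
    [0, 0, 0, 0, 0, -1, 2],
    [0, 0, 0, 0, 0, -2, 2],
    [0, 0, 0, 0, 0, -3, 2],
    [0, 0, 0, 0, 0, -3, 2],
    [0, 0, 0, 0, 0, 0, 2],
  ],
)

```text
time_s: 12.58
tool_pos: [0.5566, -0.1554, 0.1433]
tool_rot: [3.14, -0.0, 0.008]
force: [0.4, 0.3, -1.0]
gripper_width: 0.0278
```

apply_moves(
  series=[
    [0, 0, 0, 0.4, -2, 0, 2],
    [0, 0, 0, 0.4, -4, 0, 2],
    [0, 0, 0, 0.4, -5, 0, 2],
    [0, 0, 0, 0.4, -5, 0, 2],
    [0, 0, 0, 0.4, -5, 0, 2],
  ],
)

```text
time_s: 13.2
tool_pos: [0.5732, 0.0582, 0.139]
tool_rot: [-3.141, 0.0, 0.005]
force: [1.0, -0.0, 0.7]
gripper_width: 0.0275
```

apply_moves(
  series=[
    [0, 0, 0, 0.4, -5, 0, 2],
    [0, 0, 0, 0.3, -4, 0, 2],
    [0, 0, 0, 0.2, -3, 0, 2],
    [0, 0, 0, 0, -1.9, 0, 2],
    [0, 0, 0, 0, 0, 0, 2],
  ],
)

```text
time_s: 13.82
tool_pos: [0.5827, 0.1956, 0.1397]
tool_rot: [3.141, 0.003, -0.003]
force: [-0.3, -1.0, -0.4]
gripper_width: 0.0276
```

apply_moves(
  series=[
    [0, 0, 0, 0, 0, 2, 2],
    [0, 0, 0, 0, 0, 3, 2],
    [0, 0, 0, 0, 0, 2, 2],
    [0, 0, 0, 0, 0, 0, 2],
    [0, 0, 0, 0, 0, 0, 2],
  ],
)

```text
time_s: 14.45
tool_pos: [0.5842, 0.1937, 0.0712]
tool_rot: [-3.142, 0.002, -0.001]
force: [0.7, -0.3, 0.6]
gripper_width: 0.0275
```

```bash
python3 - <<'E'
from h import *
p,d=r.grab_frame("scene");cv2.imwrite("pics/s4.png",cv2.resize(p[150:400,150:560],None,fx=1.9,fy=1.9))
E
```

```text
(no output)
```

View pics/s4.png

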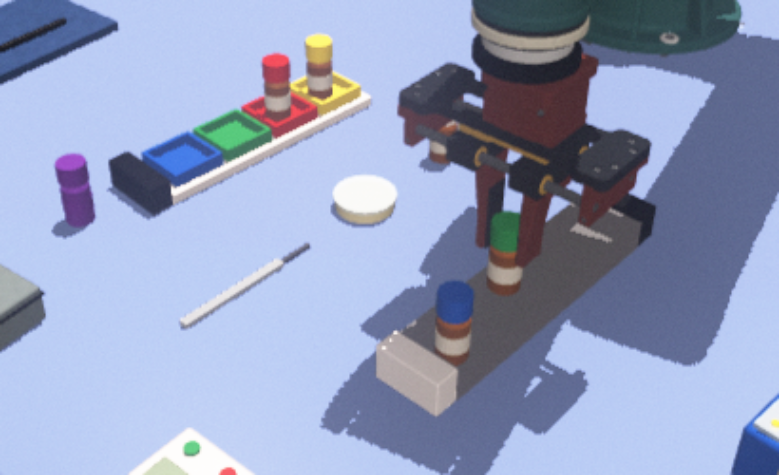

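Green hangs upright over the second pocket at about (505,265), and blue is still standing. I'll place green and then go for red.

apply_moves(
  series=[
    [0, 0, 0, 0, 0, 1.5, 2],
    [0, 0, 0, 0, 0, 1, 2],
    [0, 0, 0, 0, 0, 0.5, 2],
    [0, 0, 0, 0, 0, 0, 2],
    [0, 0, 0, 0, 0, 0, 2],
  ],
)

```text
time_s: 15.12
tool_pos: [0.5838, 0.1944, 0.0406]
tool_rot: [-3.142, 0.0, 0.0]
force: [0.6, -0.4, -0.7]
gripper_width: 0.0279
```

apply_moves(
  series=[
    [0, 0, 0, 0, 0, 0, 3.5],
    [0, 0, 0, 0, 0, 0, 4.5],
    [0, 0, 0, 0, 0, 0, 5.5],
    [0, 0, 0, 0, 0, 0, 5.5],
    [0, 0, 0, 0, 0, 0, 5.5],
  ],
)

```text
time_s: 15.75
tool_pos: [0.5838, 0.1943, 0.0407]
tool_rot: [-3.141, 0.0, -0.0]
force: [-0.2, -0.7, 0.5]
gripper_width: 0.055
```

apply_moves(
  series=[
    [0, 0, 0, 0, 0, -1, 5.5],
    [0, 0, 0, 0, 0, -3, 5.5],
    [0, 0, 0, 0, 0, -4, 5.5],
    [0, 0, 0, 0, 0, -2, 5.5],
    [0, 0, 0, 0, 0, 0, 5.5],
  ],
)

```text
time_s: 16.38
tool_pos: [0.5853, 0.1947, 0.1431]
tool_rot: [-3.141, 0.0, -0.007]
force: [0.4, -0.2, -0.6]
gripper_width: 0.055
```

apply_moves(
  series=[
    [0, 0, 0, -1.4, 5, 0, 6],
    [0, 0, 0, -1.4, 5, 0, 6],
    [0, 0, 0, -1.4, 5, 0, 6],
    [0, 0, 0, -1.4, 5, 0, 6],
    [0, 0, 0, -1.4, 5, 0, 6],
  ],
)

```text
time_s: 17.0
tool_pos: [0.5124, -0.057, 0.1397]
tool_rot: [-3.141, -0.0, 0.002]
force: [-1.1, -0.1, -0.3]
gripper_width: 0.0597
```

apply_moves(
  series=[
    [0, 0, 0, -1.2, 5, 0, 6],
    [0, 0, 0, -1.2, 4.6, 0, 6],
    [0, 0, 0, 0, 0, 0, 6],
    [0, 0, 0, 0, 0, 3, 6],
    [0, 0, 0, 0, 0, 0, 6],
  ],
)

```text
time_s: 17.62
tool_pos: [0.4876, -0.1499, 0.1086]
tool_rot: [-3.139, -0.0, 0.008]
force: [-0.9, -0.3, -0.2]
gripper_width: 0.06
```

```bash
python3 caps.py
```

```text
[423 125  19  20 281] bgr [110.  45.  93.] top 0.065 mean [ 724.4 -179.4   63.4] circ [ 724.6 -179.9] 14.2
[186 170  21  20 305] bgr [135.  70.  36.] top 0.0699 mean [646.9 190.6  68.3] circ [646.6 190.8] 14.3
[183 210  20  20 300] bgr [ 66. 120.  53.] top 0.0696 mean [583.3 193.4  68.3] circ [583.3 193.9] 14.0
[300 316  19  19 271] bgr [107. 113. 121.] top 0.0653 mean [423.5  11.4  63.6] circ [423.8  11.4] 13.7
17.675 [ 0.48851684 -0.1502596   0.10965336] [-3.13970659e+00 -7.02348370e-04  5.13447448e-03]
```

apply_moves(
  series=[
    [0, 0, 0, 0, 0, 2.5, 6],
    [0, 0, 0, 0, 0, 2.5, 6],
    [0, 0, 0, 0, 0, 1, 6],
    [0, 0, 0, 0, 0, 0, 6],
    [0, 0, 0, 0, 0, 0, 6],
  ],
)

```text
time_s: 18.3
tool_pos: [0.4905, -0.1518, 0.0515]
tool_rot: [3.141, 0.0, 0.002]
force: [0.2, -0.1, 0.5]
gripper_width: 0.0599
```

apply_moves(
  series=[
    [0, 0, 0, 0, 0, 0, 2],
    [0, 0, 0, 0, 0, 0, 2],
    [0, 0, 0, 0, 0, 0, 2],
    [0, 0, 0, 0, 0, 0, 2],
    [0, 0, 0, 0, 0, 0, 2],
  ],
)

```text
time_s: 18.92
tool_pos: [0.4898, -0.1517, 0.0508]
tool_rot: [-3.142, 0.0, -0.0]
force: [-0.3, -0.1, 1.9]
gripper_width: 0.0273
```

apply_moves(
  series=[
    [0, 0, 0, 0, 0, 0, 2],
    [0, 0, 0, 0, 0, 0, 2],
  ],
)

```text
time_s: 19.18
tool_pos: [0.4898, -0.1517, 0.0508]
tool_rot: [3.142, -0.0, 0.0]
force: [-0.4, -0.8, 3.1]
gripper_width: 0.0274
```

apply_moves(
  series=[
    [0, 0, 0, 0, 0, -1, 2],
    [0, 0, 0, 0, 0, -2, 2],
    [0, 0, 0, 0, 0, -3, 2],
    [0, 0, 0, 0, 0, -3, 2],
    [0, 0, 0, 0, 0, 0, 2],
  ],
)

```text
time_s: 19.8
tool_pos: [0.4914, -0.1524, 0.1431]
tool_rot: [3.14, -0.0, 0.007]
force: [-0.3, 0.5, -1.0]
gripper_width: 0.0278
```

apply_moves(
  series=[
    [0, 0, 0, 0.4, -2, 0, 2],
    [0, 0, 0, 0.4, -4, 0, 2],
    [0, 0, 0, 0.4, -5, 0, 2],
    [0, 0, 0, 0.4, -5, 0, 2],
    [0, 0, 0, 0.4, -5, 0, 2],
  ],
)

```text
time_s: 20.42
tool_pos: [0.509, 0.0598, 0.1398]
tool_rot: [-3.142, 0.001, 0.002]
force: [0.7, -0.4, -1.0]
gripper_width: 0.0275
```

apply_moves(
  series=[
    [0, 0, 0, 0.4, -5, 0, 2],
    [0, 0, 0, 0.4, -4, 0, 2],
    [0, 0, 0, 0.4, -3, 0, 2],
    [0, 0, 0, 0, -1.8, 0, 2],
    [0, 0, 0, 0, 0, 0, 2],
  ],
)

```text
time_s: 21.05
tool_pos: [0.5212, 0.1968, 0.14]
tool_rot: [3.141, 0.002, -0.002]
force: [0.6, 0.1, 0.0]
gripper_width: 0.0273
```

apply_moves(
  series=[
    [0, 0, 0, 0, 0, 2, 2],
    [0, 0, 0, 0, 0, 3, 2],
    [0, 0, 0, 0, 0, 2, 2],
    [0, 0, 0, 0, 0, 0, 2],
    [0, 0, 0, 0, 0, 0, 2],
  ],
)

```text
time_s: 21.68
tool_pos: [0.5222, 0.1956, 0.0713]
tool_rot: [-3.142, 0.002, -0.001]
force: [1.0, 1.0, -1.1]
gripper_width: 0.0279
```

```bash
python3 - <<'E'
from h import *
p,d=r.grab_frame("scene");cv2.imwrite("pics/s5.png",cv2.resize(p[150:400,150:560],None,fx=1.9,fy=1.9))
E
```

```text
(no output)
```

View pics/s5.png

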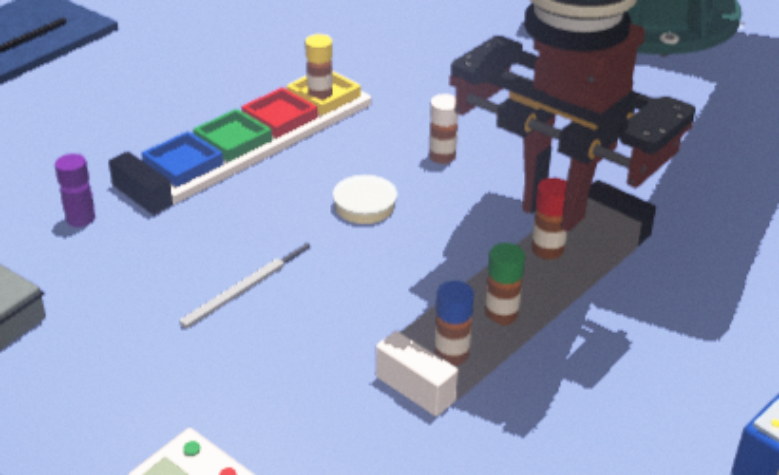

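Red hangs upright over the third pocket at about (550,230). I'll place it and then go for yellow.

apply_moves(
  series=[
    [0, 0, 0, 0, 0, 1.5, 2],
    [0, 0, 0, 0, 0, 1, 2],
    [0, 0, 0, 0, 0, 0.5, 2],
    [0, 0, 0, 0, 0, 0, 2],
    [0, 0, 0, 0, 0, 0, 2],
  ],
)

```text
time_s: 22.35
tool_pos: [0.5218, 0.1964, 0.0406]
tool_rot: [-3.142, 0.0, 0.0]
force: [0.2, -0.7, -0.2]
gripper_width: 0.0275
```

apply_moves(
  series=[
    [0, 0, 0, 0, 0, 0, 3.5],
    [0, 0, 0, 0, 0, 0, 4.5],
    [0, 0, 0, 0, 0, 0, 5.5],
    [0, 0, 0, 0, 0, 0, 5.5],
    [0, 0, 0, 0, 0, 0, 5.5],
  ],
)

```text
time_s: 22.98
tool_pos: [0.5218, 0.1963, 0.0407]
tool_rot: [-3.141, 0.0, 0.0]
force: [-0.1, -0.0, -0.6]
gripper_width: 0.0552
```

apply_moves(
  series=[
    [0, 0, 0, 0, 0, -1, 5.5],
    [0, 0, 0, 0, 0, -3, 5.5],
    [0, 0, 0, 0, 0, -4, 5.5],
    [0, 0, 0, 0, 0, -2, 5.5],
    [0, 0, 0, 0, 0, 0, 5.5],
  ],
)

```text
time_s: 23.6
tool_pos: [0.5233, 0.1967, 0.1429]
tool_rot: [-3.14, 0.0, -0.007]
force: [-0.7, 0.1, -0.6]
gripper_width: 0.0554
```

apply_moves(
  series=[
    [0, 0, 0, -1.3, 5, 0, 6],
    [0, 0, 0, -1.3, 5, 0, 6],
    [0, 0, 0, -1.3, 5, 0, 6],
    [0, 0, 0, -1.3, 5, 0, 6],
    [0, 0, 0, -1.3, 5, 0, 6],
  ],
)

```text
time_s: 24.22
tool_pos: [0.4554, -0.055, 0.1398]
tool_rot: [-3.141, -0.0, 0.002]
force: [0.5, 0.9, -0.3]
gripper_width: 0.0599
```

apply_moves(
  series=[
    [0, 0, 0, -1.3, 5, 0, 6],
    [0, 0, 0, -1.2, 4.3, 0, 6],
    [0, 0, 0, 0, 0, 0, 6],
    [0, 0, 0, 0, 0, 3, 6],
    [0, 0, 0, 0, 0, 0, 6],
  ],
)

```text
time_s: 24.85
tool_pos: [0.4297, -0.1448, 0.1088]
tool_rot: [-3.139, -0.0, 0.008]
force: [0.3, 1.0, -0.2]
gripper_width: 0.0598
```

```bash
python3 caps.py
```

```text
[422 125  20  19 278] bgr [107.  44.  90.] top 0.0652 mean [ 724.3 -179.6   63.7] circ [ 724.9 -179.9] 14.2
[186 170  21  20 303] bgr [131.  68.  34.] top 0.0699 mean [646.9 190.5  68.4] circ [647.4 190.7] 14.3
[183 210  20  20 303] bgr [ 64. 116.  52.] top 0.0698 mean [583.4 193.4  68.3] circ [583.4 193.5] 13.8
[179 250  21  19 307] bgr [ 38.  41. 161.] top 0.0699 mean [521.9 195.6  68.4] circ [521.9 196. ] 13.9
[300 316  19  19 270] bgr [103. 110. 117.] top 0.0652 mean [423.5  11.4  63.6] circ [423.8  11.5] 13.8
24.9 [ 0.43058682 -0.14516798  0.109775  ] [-3.13955470e+00 -8.20526218e-04  4.98525515e-03]
```

apply_moves(
  series=[
    [0, 0, 0, 0, 0, 2.5, 6],
    [0, 0, 0, 0, 0, 2.5, 6],
    [0, 0, 0, 0, 0, 1, 6],
    [0, 0, 0, 0, 0, 0, 6],
    [0, 0, 0, 0, 0, 0, 6],
  ],
)

```text
time_s: 25.52
tool_pos: [0.4324, -0.1468, 0.0515]
tool_rot: [3.141, 0.0, 0.002]
force: [0.6, 0.2, -0.3]
gripper_width: 0.0602
```

apply_moves(
  series=[
    [0, 0, 0, 0, 0, 0, 2],
    [0, 0, 0, 0, 0, 0, 2],
    [0, 0, 0, 0, 0, 0, 2],
    [0, 0, 0, 0, 0, 0, 2],
    [0, 0, 0, 0, 0, 0, 2],
  ],
)

```text
time_s: 26.15
tool_pos: [0.4318, -0.1467, 0.0508]
tool_rot: [-3.142, 0.0, -0.0]
force: [-0.1, -0.0, 2.6]
gripper_width: 0.0275
```

apply_moves(
  series=[
    [0, 0, 0, 0, 0, 0, 2],
    [0, 0, 0, 0, 0, 0, 2],
  ],
)

```text
time_s: 26.4
tool_pos: [0.4318, -0.1467, 0.0508]
tool_rot: [3.142, -0.0, 0.0]
force: [-0.2, -0.1, 4.3]
gripper_width: 0.0275
```

apply_moves(
  series=[
    [0, 0, 0, 0, 0, -1, 2],
    [0, 0, 0, 0, 0, -2, 2],
    [0, 0, 0, 0, 0, -3, 2],
    [0, 0, 0, 0, 0, -3, 2],
    [0, 0, 0, 0, 0, 0, 2],
  ],
)

```text
time_s: 27.02
tool_pos: [0.4333, -0.1475, 0.1428]
tool_rot: [3.139, -0.0, 0.007]
force: [-0.1, -0.6, -0.8]
gripper_width: 0.0278
```

apply_moves(
  series=[
    [0, 0, 0, 0.4, -2, 0, 2],
    [0, 0, 0, 0.4, -4, 0, 2],
    [0, 0, 0, 0.4, -5, 0, 2],
    [0, 0, 0, 0.4, -5, 0, 2],
    [0, 0, 0, 0.4, -5, 0, 2],
  ],
)

```text
time_s: 27.65
tool_pos: [0.4509, 0.0648, 0.1397]
tool_rot: [-3.142, 0.001, 0.002]
force: [1.0, 0.3, -0.2]
gripper_width: 0.0276
```

apply_moves(
  series=[
    [0, 0, 0, 0.4, -5, 0, 2],
    [0, 0, 0, 0.4, -4, 0, 2],
    [0, 0, 0, 0, -3, 0, 2],
    [0, 0, 0, 0, -1.6, 0, 2],
    [0, 0, 0, 0, 0, 0, 2],
  ],
)

```text
time_s: 28.28
tool_pos: [0.4592, 0.1996, 0.14]
tool_rot: [3.141, 0.002, -0.002]
force: [0.4, 0.1, -1.7]
gripper_width: 0.0276
```

apply_moves(
  series=[
    [0, 0, 0, 0, 0, 2, 2],
    [0, 0, 0, 0, 0, 3, 2],
    [0, 0, 0, 0, 0, 2, 2],
    [0, 0, 0, 0, 0, 0, 2],
    [0, 0, 0, 0, 0, 0, 2],
  ],
)

```text
time_s: 28.9
tool_pos: [0.4602, 0.1987, 0.0712]
tool_rot: [-3.142, 0.002, -0.001]
force: [0.2, 0.7, 0.2]
gripper_width: 0.0277
```

```bash
python3 - <<'E'
from h import *
p,d=r.grab_frame("scene");cv2.imwrite("pics/s6.png",cv2.resize(p[150:400,150:560],None,fx=1.9,fy=1.9))
E
```

```text
(no output)
```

View pics/s6.png

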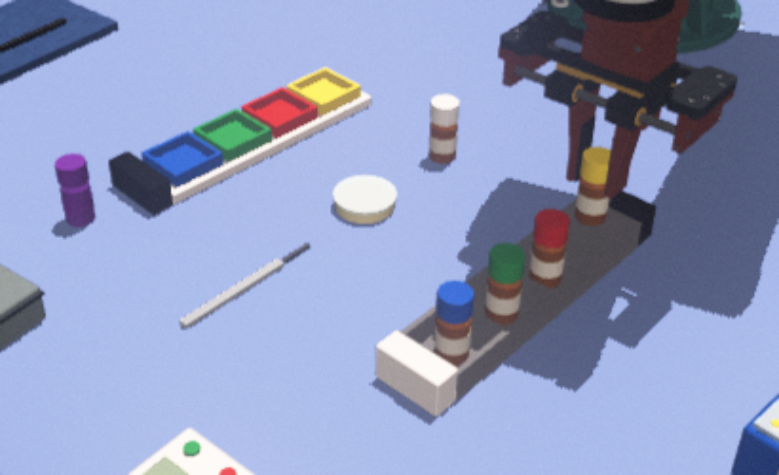

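Yellow hangs upright over the pocket at the black end at about (593,195). I'll place it and back away.

apply_moves(
  series=[
    [0, 0, 0, 0, 0, 1.5, 2],
    [0, 0, 0, 0, 0, 1, 2],
    [0, 0, 0, 0, 0, 0.5, 2],
    [0, 0, 0, 0, 0, 0, 2],
    [0, 0, 0, 0, 0, 0, 2],
  ],
)

```text
time_s: 29.58
tool_pos: [0.4598, 0.1994, 0.0406]
tool_rot: [-3.141, 0.0, 0.0]
force: [0.4, -0.2, -0.7]
gripper_width: 0.0279
```

apply_moves(
  series=[
    [0, 0, 0, 0, 0, 0, 3.5],
    [0, 0, 0, 0, 0, 0, 4.5],
    [0, 0, 0, 0, 0, 0, 5.5],
    [0, 0, 0, 0, 0, 0, 5.5],
    [0, 0, 0, 0, 0, 0, 5.5],
  ],
)

```text
time_s: 30.2
tool_pos: [0.4598, 0.1993, 0.0407]
tool_rot: [-3.141, 0.0, 0.0]
force: [-0.4, 0.7, 0.4]
gripper_width: 0.0547
```

apply_moves(
  series=[
    [0, 0, 0, 0, 0, -1, 5.5],
    [0, 0, 0, 0, 0, -3, 5.5],
    [0, 0, 0, 0, 0, -4, 5.5],
    [0, 0, 0, 0, 0, -4, 5.5],
    [0, 0, 0, 0, 0, -3, 5.5],
  ],
)

```text
time_s: 30.82
tool_pos: [0.4602, 0.1994, 0.1932]
tool_rot: [-3.141, 0.0, -0.003]
force: [0.4, 0.7, -0.7]
gripper_width: 0.0545
```

apply_moves(
  series=[
    [0, 0, 0, 0, 4, 0, 5.5],
    [0, 0, 0, 0, 5, 0, 5.5],
    [0, 0, 0, 0, 5, 0, 5.5],
    [0, 0, 0, 0, 4, 0, 5.5],
    [0, 0, 0, 0, 0, 0, 5.5],
  ],
)

```text
time_s: 31.45
tool_pos: [0.4598, 0.0172, 0.1914]
tool_rot: [3.141, -0.006, 0.001]
force: [-0.2, 0.6, 0.0]
gripper_width: 0.055
```

```bash
python3 caps.py; python3 - <<'E'
from h import *
p,d=r.grab_frame("scene");cv2.imwrite("pics/s7.png",cv2.resize(p[150:400,150:560],None,fx=1.9,fy=1.9))
E
```

```text
[423 125  19  19 278] bgr [111.5  46.   94. ] top 0.065 mean [ 724.3 -179.6   63.5] circ [ 724.6 -179.9] 14.3
[186 170  21  16 232] bgr [136.  70.  36.] top 0.0696 mean [648.7 190.6  68.2] circ [647.5 190.9] 13.9
31.5 [0.45974987 0.01849596 0.19124727] [-3.14128014e+00  4.83725590e-03 -8.96480096e-04]
```

View pics/s7.png

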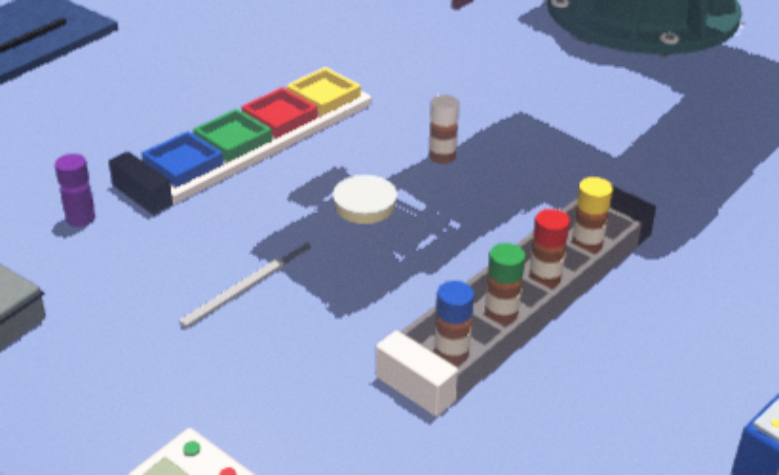

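All four stand in the rack, from blue at the white end to yellow at the black end. The arm hides most of the rack from the top camera, so I'll measure the heights with the scene camera and hand in only if they agree.

```bash
python3 - <<'E'
from caps import caps
caps("scene",.045)
from rig import r
print(r.state()['time_s'])
E
```

```text
[376 200  16  17 224] bgr [156. 155. 164.] top 0.0649 mean [426.7  14.   64. ] circ [426.   14.2] 15.7
[179 231  18  19 265] bgr [183.  72. 145.] top 0.0652 mean [ 727.3 -176.7   64.1] circ [ 726.3 -177.8] 15.7
[454 244  18  22 320] bgr [ 92. 242. 252.] top 0.0698 mean [463.5 201.3  69. ] circ [463.2 200.5] 15.0
[431 260  19  23 350] bgr [ 61.  57. 235.] top 0.07 mean [525.7 198.2  69. ] circ [523.8 197.8] 15.3
[407 278  19  25 382] bgr [ 98. 180.  70.] top 0.0698 mean [587.1 195.9  68.9] circ [586.2 195. ] 15.2
[379 298  20  25 413] bgr [215. 109.  61.] top 0.0699 mean [650.2 193.1  68.9] circ [649.6 193. ] 15.1
31.6
```

```bash
python3 -c "
from rig import r
print(r.sign_off())"
```

```text
the job is handed in; nothing more can be done
None
```

The job is done and handed in at about 31.6 s: all four vials stand upright in the rack in reverse order. I moved them one at a time, gripped by the cap. From the rack's white end to its black end they now stand blue, green, red, yellow. On the tray, blue started nearest the black end and yellow farthest from it.

**Last checks:** the scene camera puts all four cap tops at about 70 mm. That matches vials standing on the pocket floors (69 mm expected). Each vial is within about 5 mm of its pocket centre by the scene camera. The top camera put blue, green and red within about 1–2 mm before the arm blocked its view.

**Not fully agreeing:** the two cameras differ by about 3 mm in position. After the last placement the arm hid most of the rack from the top camera, so yellow was checked only with the scene camera.

The purple and white-capped look-alikes were not touched. No wrist force reading at the end of a move was above about 5 N.

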